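# Fit the return spring of a beam shutter

### The job

Refit the return spring of the beam shutter: take the tension spring from its wooden cradle and first drop its bent hook down into the hole in the end of the blue shutter arm. Then take the orange block at the other end, stretch the spring and put its steel eye over the brass post, down below the post's head, so that the spring pulls the shutter fully shut. Let go, and leave the mug, jar, black box and screwdriver where they are.

Things in the scene. Friction and masses are not known exactly. Their poses are not given: they have to be found in the camera images.
- spring_mid (a point): Point on the axis of the tension spring's steel coil (22 mm thick, here to 40 mm on the hook side), near its balance point: carry it here. Spring 180 mm long, about 0.16 kg. x runs along the spring from hook to eye, z up when the hook leg points down. Hook leg 75 mm to -x, eye centre 85 mm to +x. Starts level in the cradle, axis 56 mm above the bench, leg down
- spring_hook (a point): Corner of the spring's bent hook, where leg axis and spring axis meet. 8 mm thick steel wire runs 24 mm from the 22 mm wide end plug to here, then turns down square. Fully hooked, the wire lies on the arm and this point is 4 mm above the hole's mouth. Axes as spring_mid
- spring_tip (a point): Rounded lower tip of the hook leg, 22 mm below spring_hook (leg 8 mm thick). Same axes as spring_mid
- eye_grip (a point): Centre of the orange block at the eye end (26 mm along the spring, 16 wide, 22 high), to grip for stretching. 129 mm from spring_hook at free length, 31 mm from the eye's centre. Axes as spring_mid. When hooked and let go, this end sinks to the breadboard and the spring slopes about 10 degrees: tilt the gripper with the spring when lifting it, or the hook is levered out
- eye_centre (a point): Centre of the steel eye at the spring's far end: a flat ring 32 mm outside, 20 mm bore, 8 mm thick, its bore vertical when the hook leg points down. 160 mm from spring_hook at free length
- spring_eye (a joint): Stretch of the spring in m, 0 at free length, at most 0.075. It starts to open at about 3 N and takes 0.22 N more per mm (about 11 N at 35 mm)
- shutter_hole (a point): Centre of the top mouth of the 11 mm hole through the 8 mm thick, 30 mm square end of the blue shutter arm, 42 mm above the bench; 22 mm free below the arm. The arm swings level about a pivot 85 mm away and gives way to over 1.5 N at the hole; the spring's pull brings the hole up to 25 mm towards the post until the arm meets its stop. z up, x roughly to the post
- shutter (a joint): Angle of the shutter arm in rad: 0 is fully shut, against its stop (red blade over the end of the black beam tube); grows as it opens, to 0.5. Starts open by 0.1 to 0.3
- post_seat (a point): Point on the brass post's axis where the eye belongs, 46 mm above the bench. Neck 10 mm thick, from a 22 mm shoulder 8 mm below here to 10 mm above; then a 14 mm head, tapered, top 21 mm above here. z up. Shutter shut, the post is 180 to 200 mm from the hole: the eye seats 15 to 35 mm beyond free length, its outer rim on the neck, its centre 5 mm from the post's axis
- rig: Aluminium breadboard 310 x 280 mm, 12 mm thick, fixed to the bench, that carries shutter, tube and post; origin on the bench below the spring line, x along the spring line from arm to post, the pivot and beam tube on the +y side (all below 90 mm)
- cradle: Wooden cradle, fixed, 170 x 70 mm: two 10 mm thick uprights 99 mm apart whose floors (45 mm high) carry the hook end's round plug and the orange block, side cheeks to 57 mm. Origin on the bench at the centre, x along the spring. The coil between the uprights is free on both sides
- mug: White mug, 85 mm high, 76 mm wide: leave alone
- jar: Amber jar, 75 mm high, 60 mm wide: leave alone
- lensbox: Black box 80 x 60 x 45 mm: leave alone
- driver: Screwdriver, 170 mm long, lying: leave alone
There are look-alikes about, which are no part of the job. Of the things that look like the part that bears spring_mid, the largest one is meant.

How it is judged:
On the way:
1. the hook is down in the hole of the shutter arm while the eye is still off the post (horizontal distance between spring_tip and shutter_hole below 0.012 m and z of spring_tip in the frame of shutter_hole below -0.01 m and distance between spring_hook and shutter_hole below 0.014 m and horizontal distance between eye_centre and post_seat above 0.017 m), for 0.2 s.
At the end, for the whole second after the job is handed in: Hook leg in the arm's hole (tip over 10 mm below the mouth, corner within 14 mm of it), eye round the post (centres within 10 mm) and below its head (at most 9 mm above the seat), spring stretched over 7 mm, shutter shut within 0.04 rad, all released and at rest (horizontal distance between spring_tip and shutter_hole below 0.012 m and z of spring_tip in the frame of shutter_hole below -0.01 m and distance between spring_hook and shutter_hole below 0.014 m and horizontal distance between eye_centre and post_seat below 0.01 m and z of eye_centre in the frame of post_seat below 0.009 m and value of joint spring_eye above 0.007 m and value of joint shutter below 0.04 rad and linear speed of spring below 0.02 m/s); the robot touches nothing.
It fails at once if the mug is moved more than 30 mm (distance of mug from where it was at the start of the episode above 0.03 m).
It fails at once if the jar is moved more than 30 mm (distance of jar from where it was at the start of the episode above 0.03 m).
It fails at once if the black box is moved more than 30 mm (distance of lensbox from where it was at the start of the episode above 0.03 m).
It fails at once if the screwdriver is moved more than 30 mm (distance of driver from where it was at the start of the episode above 0.03 m).
It also fails if it takes over 61 s, if anything falls off the work surface, if the arm or the gripper's body presses on something with over 40 N, if the wrist force passes 120 N, or if a joint passes its speed limit or range.

### The arm

A 7-joint arm with a two-finger parallel gripper is mounted at the origin on the work surface. World frame = base frame: x ahead of the robot, y to its left, z up, the work surface at z = 0. Lengths are in m, angles in rad, forces in N, time in s.
With the tool pointing down it reaches from about 0.425 to 0.825 m from the base axis. Payload 3.6 kg.
Tool frame: the origin (TCP) lies at the very end of the fingers, on their centre line; the grasp point (between the pads) lies 19 mm behind it; z points along the fingers, y is the direction in which the jaws open and shut (so a half turn about z gives the same grasp; the last joint's range is limited). The gripper opens to 93 mm and grips with 3 to 60 N. Pads are 15 mm wide; open, the fingers measure 128 mm over their backs; the gripper's body (75 mm by 188 mm) begins 65 mm behind the grasp point.
Start: joints at [1.085, 0.615, -0.013, 1.423, 0.008, 1.103, -0.04], TCP at [0.288, -0.582, 0.219] pointing down, gripper open.
Joint ranges: [-3.12, 3.12], [-0.3, 2.06], [-1.34, 1.32], [0.26, 2.42], [-1.36, 4.5], [0.01, 1.98], [-2.84, 2.84]. Speed limits (rad/s): [2.79, 2.79, 3.14, 3.14, 3.14, 3.14, 3.14].

### API

Orientations are given as a unit quaternion [w, x, y, z].
In Python, from station import arm gives the robot as it stands.
- The arm moves only by the tool move_arm, never from a script. Its argument "rows" is a list of rows, each a list of 3 entries, a list of its own where there are three numbers: the turn, a rotation vector about the world's x, y, z in units of 6 degrees (1.0 is 6 degrees), then the shift along the world's x, y, z in units of 30 mm (1.0 is 30 mm), then the closure, from -1 (fully open) to 1 (shut), so that 0 is half open. In form: [[[ax, ay, az], [x, y, z], claw], ...]. A call has 1 to 12 rows; each row shifts and turns the commanded pose from where the row before left it; what a row does not reach is not made up. A row lasts 1/12 s, in which the tool goes at most 41.7 mm and 7.16 degrees, less where a joint would pass 70% of its speed; a pose out of reach is approached as far as the arm can. A call is refused whole if a number of a shift passes 1 or a number of a turn 1, either way. A call with a gripper value outside its range is refused whole. The fingers move at their own pace and stop on an object; the grip force is fixed at half the most. Time passes only in rows, so rows that do not move let the fingers close. It gives the time, the measured TCP pose, the force and the opening at its end, in the units of the state.
- arm.get_obs(): the state, without advancing time (a new reading comes with each control period).
- arm.capture(name): name is "side" or "top"; returns the picture (400x640x3 uint8, red, green, blue); there is no depth.
- arm.camera_model(name): a dict with "camera_matrix" (3x3 intrinsics, pixels), "rvec" (rotation vector, rad) and "tvec" (3), from world to camera coordinates, as OpenCV has them. Camera axes: x right, y down, z forward; pixel columns grow to the right and rows downward; lengths in m; the calibration is good to about 2 mm. A picture is of the moment at which its call begins. camera_model takes no time and is no camera call.
- arm.close_job(): hands the job in, once; it reports no verdict.
The state is a dict: "clock": time; "joints": joint angles; "qvel": joint speeds; "effort": joint torques, N m; "eef_pos": TCP position; "ee_rot": TCP orientation; "wrist_force": force on the tool from outside, world axes, zero at the start; "ft_torque": the same for the moment, N m; "gripper_width": opening from 0.0 (shut) to 1.0 (fully open).
Only numpy, scipy, OpenCV 4.12 (cv2) and the standard library are available. Lean on these libraries where they do the work, as an engineer would, in place of code of your own. Each camera call takes 0.05 s, during which the arm holds its last target.

## Working session

There is one attempt and no reset: what is moved stays moved. The work goes in short steps, Python scripts to look and compute and a tool call to move; the robot and the scene stay as the last step left them, time stands still between calls to the robot, and variables do not carry over. Pictures are saved under pics/ and viewed, and the job is handed in when it is done.

Besides the shell and the picture viewer there is one more tool, called after "Emit:" by a JSON object that holds its "method" and its "body". move_arm: Moves the arm, as the interface text tells. Its arguments: {"type":"object","properties":{"rows":{"type":"array","items":{"type":"array"}}},"required":["rows"]}

```bash
mkdir -p pics; ls
python3 - <<'E'
from station import arm
import cv2,numpy as np
o=arm.get_obs();print(o)
for n in("side","top"):
    im=arm.capture(n);cv2.imwrite(f"pics/{n}0.png",im[:,:,::-1]);m=arm.camera_model(n);print(n,m)
    np.save(f"pics/{n}0.npy",im)
    R=cv2.Rodrigues(np.array(m['rvec']))[0];print("C",-R.T@np.array(m['tvec']).ravel())
E
```

```text
pics
{'clock': 0.0, 'joints': array([ 1.08452086,  0.61589492, -0.01258624,  1.42488883,  0.0081233 ,
        1.10339159, -0.04039173]), 'qvel': array([-0.00050142,  0.0006195 ,  0.00050736,  0.00091775, -0.00119162,
       -0.00087562, -0.00013387]), 'effort': array([ 3.52587404e-04, -4.58928752e+01,  2.08882685e-01, -1.65741545e+01,
       -6.12140866e-02,  2.06704665e-02,  2.23746774e-04]), 'eef_pos': array([ 0.28807312, -0.58179915,  0.21750038]), 'ee_rot': array([-1.22373648e-03,  9.73684295e-01,  2.27897547e-01, -3.24503280e-04]), 'wrist_force': array([ 0.15056385,  0.26624765, -0.59565193]), 'ft_torque': array([-0.03408421, -0.0430819 ,  0.02081457]), 'gripper_width': 1.0035102928107225}
side {'camera_matrix': array([[371.94085584,   0.        , 325.04348388],
       [  0.        , 371.94085584, 195.62275051],
       [  0.        ,   0.        ,   1.        ]]), 'rvec': array([ 0.97023743, -2.56238996,  0.97831801]), 'tvec': array([0.32096832, 0.38837741, 0.57696275])}
C [0.1923182  0.28724135 0.68355674]
top {'camera_matrix': array([[385.11414674,   0.        , 314.86335216],
       [  0.        , 385.11414674, 197.39871482],
       [  0.        ,   0.        ,   1.        ]]), 'rvec': array([ 2.13256527, -2.13272595,  0.13390367]), 'tvec': array([-0.11646713,  0.55754818,  1.07490126])}
C [ 0.39156893 -0.14322811  1.14280215]
```

View pics/side0.png

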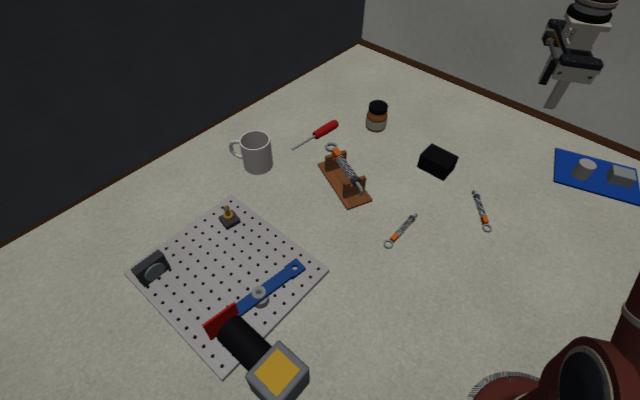

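View pics/top0.png

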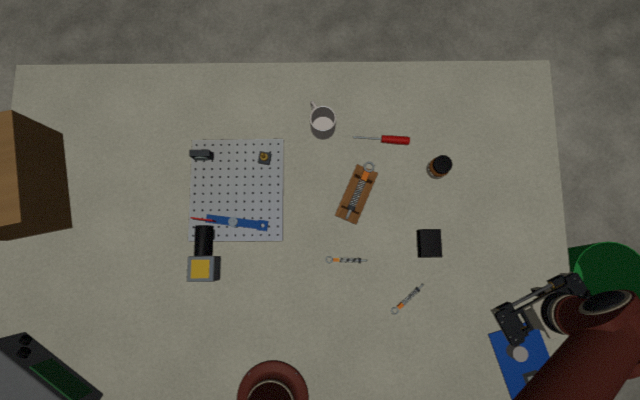

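The scene is clear: the cradle holds the spring near top (357,193), the arm's hole is at about (263,225) and the post at (265,157). The robot base is at the bottom. Next I'll zoom in.

```bash
cat > h.py <<'E'
import cv2,numpy as np
from station import arm
M={n:arm.camera_model(n) for n in("side","top")}
for m in M.values():
    m['R']=cv2.Rodrigues(np.array(m['rvec']))[0];m['t']=np.array(m['tvec']).ravel();m['K']=np.array(m['camera_matrix']);m['C']=-m['R'].T@m['t']
def ray(n,u,v):
    m=M[n];d=m['R'].T@np.linalg.solve(m['K'],[u,v,1.]);return m['C'],d
def onz(n,u,v,z):
    c,d=ray(n,u,v);return c+d*(z-c[2])/d[2]
def proj(n,p):
    m=M[n];q=m['K']@(m['R']@np.array(p)+m['t']);return q[:2]/q[2]
def tri(a,b):
    (c1,d1),(c2,d2)=ray("side",*a),ray("top",*b)
    s=np.linalg.lstsq(np.c_[d1,-d2],c2-c1,rcond=None)[0]
    p,q=c1+s[0]*d1,c2+s[1]*d2;return (p+q)/2,np.linalg.norm(p-q)
def crop(im,x,y,w,h,s,name):
    c=cv2.resize(im[y:y+h,x:x+w],None,fx=s,fy=s,interpolation=cv2.INTER_CUBIC)
    c=np.clip(c.astype(float)*1.5,0,255).astype(np.uint8)
    cv2.imwrite(f"pics/{name}.png",c[:,:,::-1])
E
python3 - <<'E'
from h import *
t=np.load("pics/top0.npy");s=np.load("pics/side0.npy")
crop(t,325,150,70,80,7,"ct0");crop(s,310,130,75,85,7,"cs0")
crop(t,180,130,112,130,5,"ct1");crop(s,120,190,215,210,3.6,"cs1") if 0 else crop(s,120,190,215,160,3.6,"cs1")
E
```

```text
(no output)
```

View pics/ct0.png

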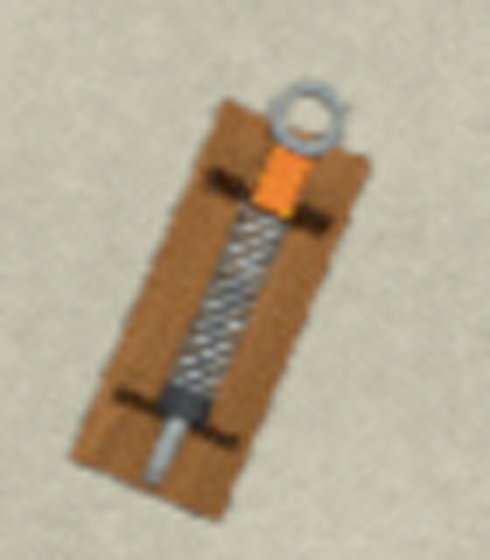

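View pics/cs0.png

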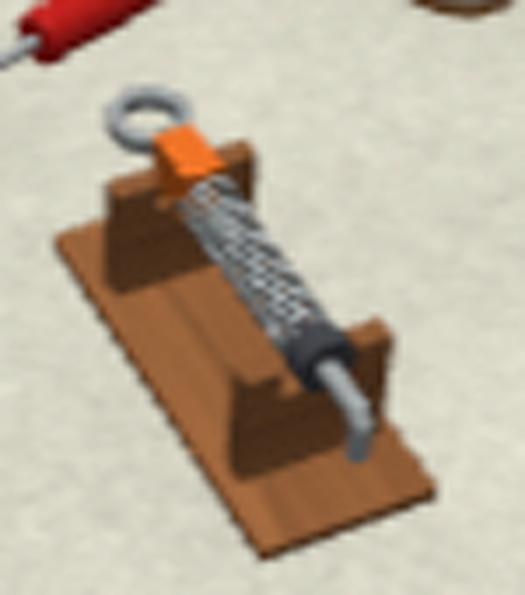

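View pics/ct1.png

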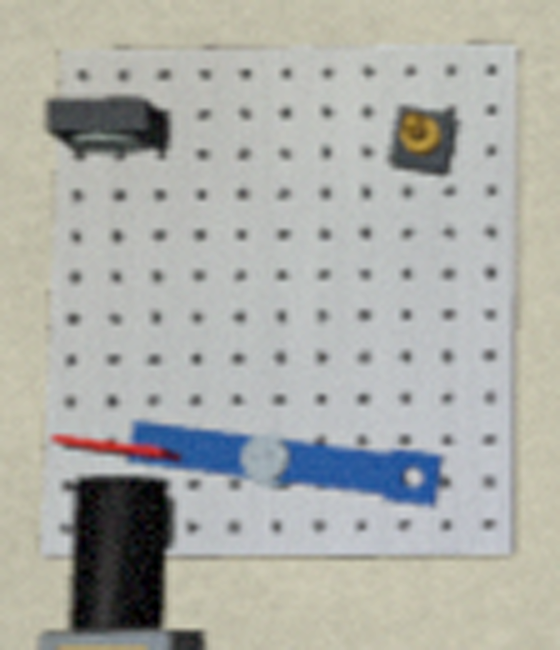

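View pics/cs1.png

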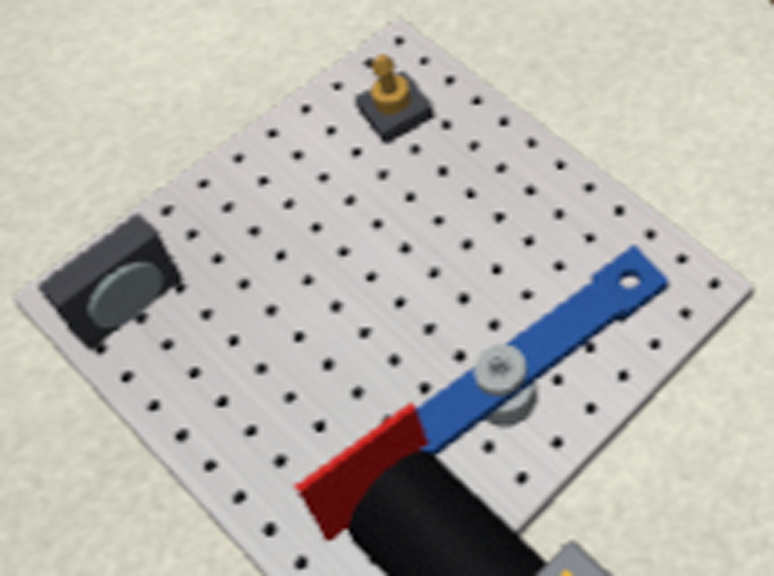

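The crops show the hook corner at top ≈(347,218), the eye at ≈(369,167), the arm's hole at ≈(263,225) and the post head at ≈(264,156). Now the positions.

Run:
```python
from h import *
np.set_printoptions(precision=4,suppress=True)
f=lambda x,y,s,ox,oy:((x+.5)/s-.5+ox,(y+.5)/s-.5+oy)
T0=lambda x,y:f(x,y,7,325,150);S0=lambda x,y:f(x,y,7,310,130)
T1=lambda x,y:f(x,y,5,180,130);S1=lambda x,y:f(x,y,3.6,120,190)
for nm,a,b,z in [("eye",S0(147,116),T0(307,117),.056),("hook",S0(362,410),T0(155,476),.056),("plug-coilend",S0(318,345),T0(186,402),.056),
 ("hole",S1(630,280),T1(414,478),.042),("posthead",S1(383,62),T1(415,131),.067),("shoulder",S1(389,93),T1(420,133),.038),("pivot",S1(500,366),T1(266,458),.045)]:
    p,e=tri(a,b);print(nm,p,e,"top",onz("top",*b,z)[:2],"side",onz("side",*a,z)[:2])
t=np.load("pics/top0.npy");s=np.load("pics/side0.npy")
for n,im in(("top",t),("side",s)):
    h=cv2.cvtColor(im,cv2.COLOR_RGB2HSV)
    m=cv2.inRange(h,(5,180,120),(18,255,255))
    nn,l,st,c=cv2.connectedComponentsWithStats(m)
    for i in range(1,nn):
        if st[i,4]>8: print(n,"orange",c[i],st[i,4],onz(n,*c[i],.067)[:2])
```

```text
eye [ 0.6447 -0.2707  0.0594] 7.454050749070696e-05 top [ 0.6455 -0.271 ] side [ 0.6471 -0.2737]
hook [ 0.4973 -0.2065  0.0612] 0.0009704238030058923 top [ 0.4973 -0.207 ] side [ 0.5003 -0.2104]
plug-coilend [ 0.5266 -0.2196  0.0614] 0.00042573772103679595 top [ 0.5274 -0.2199] side [ 0.5293 -0.2241]
hole [0.4768 0.034  0.0405] 0.00045173641937353227 top [0.4769 0.0339] side [0.4759 0.0345]
posthead [0.6764 0.0349 0.0663] 0.0029375291135285498 top [0.6751 0.0337] side [0.6772 0.0359]
shoulder [0.6822 0.0358 0.0332] 0.0013373251176938571 top [0.6815 0.0355] side [0.678  0.0373]
pivot [0.4876 0.1179 0.0492] 0.0004223448799128514 top [0.4882 0.119 ] side [0.4894 0.1166]
top orange [364.8367 175.3673] 49 [ 0.6166 -0.2591]
top orange [400.2143 305.2143] 14 [ 0.259 -0.348]
side orange [336.4737 151.4474] 38 [ 0.6155 -0.2586]
side orange [484.9583 218.4167] 24 [ 0.2468 -0.3083]
side orange [394.2222 236.2222] 27 [ 0.3648 -0.1412]
```

Measurements agree: hook (0.498,-0.208), eye (0.6455,-0.271), heading -23.3°, hole (0.477,0.034), post (0.678,0.035). I'll move to above the balance point at (0.567,-0.238).

Emit:
{"method": "move_arm", "body": {"rows": [[[0, 0, -0.5], [0.5, 0.6, -0.1], -0.3], [[0, 0, -0.7], [0.75, 0.9, -0.1], -0.3], [[0, 0, -0.7], [0.75, 0.9, -0.1], -0.3], [[0, 0, -0.7], [0.75, 0.9, -0.1], -0.3], [[0, 0, -0.7], [0.75, 0.9, -0.1], -0.3], [[0, 0, -0.7], [0.75, 0.9, -0.2], -0.3], [[0, 0, -0.7], [0.75, 0.9, -0.2], -0.3], [[0, 0, -0.7], [0.75, 0.9, -0.2], -0.3], [[0, 0, -0.7], [0.75, 0.9, -0.2], -0.3], [[0, 0, -0.7], [0.75, 0.9, -0.2], -0.3], [[0, 0, -0.7], [0.75, 0.9, -0.2], -0.3], [[0, 0, -0.775], [0.75, 0.9, -0.2], -0.3]]}}

```text
clock: 1.1
eef_pos: [0.5516, -0.2658, 0.161]
ee_rot: [-0.0, 0.979, -0.204, -0.0]
wrist_force: [-0.3, -0.5, 0.2]
gripper_width: 0.65
```

Emit:
{"method": "move_arm", "body": {"rows": [[[0, 0, 0.04], [0.55, 0.95, 0], -0.3], [[0, 0, 0], [0, 0, -0.5], -0.3], [[0, 0, 0], [0, 0, -0.9], -0.3], [[0, 0, 0], [0, 0, -0.9], -0.3], [[0, 0, 0], [0, 0, -0.8], -0.3], [[0, 0, 0], [0, 0, -0.5], -0.3], [[0, 0, 0], [0, 0, -0.4], -0.3], [[0, 0, 0], [0, 0, -0.1], -0.3], [[0, 0, 0], [0, 0, 0], -0.3]]}}

```text
clock: 1.85
eef_pos: [0.567, -0.2388, 0.0378]
ee_rot: [-0.0, 0.98, -0.2, -0.001]
wrist_force: [0.0, 0.1, 0.8]
gripper_width: 0.652
```

Run:
```python
from h import *
o=arm.get_obs();print(o['eef_pos'],o['ee_rot'],o['wrist_force'],o['joints'])
s=arm.capture("side");crop(s,280,60,160,150,5,"cs2")
```

```text
[ 0.56697964 -0.2387771   0.03779804] [-1.78219656e-04  9.79816112e-01 -1.99899128e-01 -8.32400976e-04] [0.01631243 0.13538699 0.83471881] [ 0.2626632   0.78132441  0.16811096  1.70268721 -0.18972613  0.67520937
 -1.44173566]
```

View pics/cs2.png

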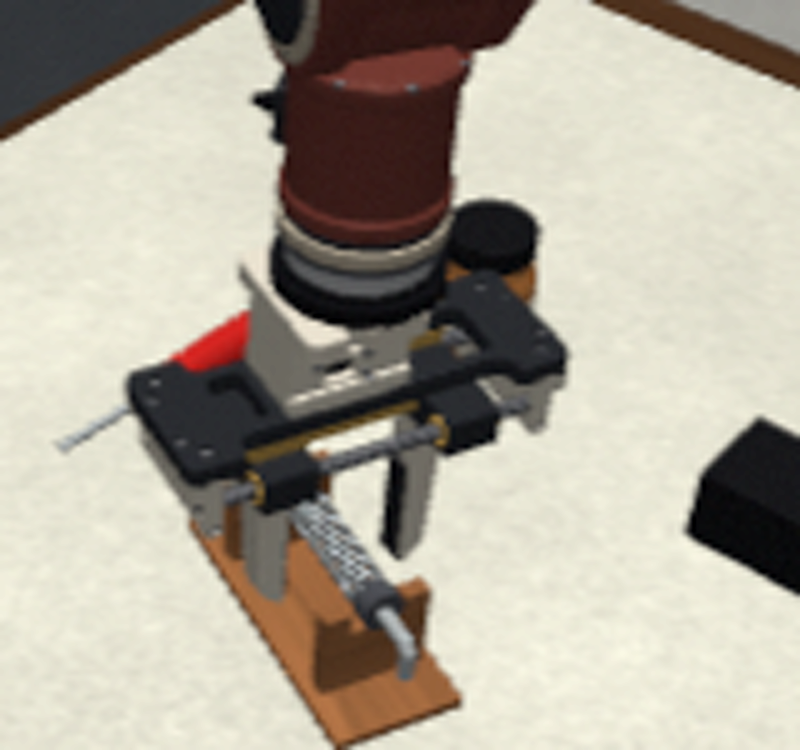

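The fingers straddle the coil cleanly. Close and lift.

Emit:
{"method": "move_arm", "body": {"rows": [[[0, 0, 0], [0, 0, 0], 1], [[0, 0, 0], [0, 0, 0], 1], [[0, 0, 0], [0, 0, 0], 1], [[0, 0, 0], [0, 0, 0], 1], [[0, 0, 0], [0, 0, 0], 1], [[0, 0, 0], [0, 0, 0], 1], [[0, 0, 0], [0, 0, 0.2], 1], [[0, 0, 0], [0, 0, 0.4], 1], [[0, 0, 0], [0, 0, 0.6], 1], [[0, 0, 0], [0, 0, 0.8], 1], [[0, 0, 0], [0, 0, 0.4], 1], [[0, 0, 0], [0, 0, 0], 1]]}}

```text
clock: 2.9
eef_pos: [0.5697, -0.2402, 0.1146]
ee_rot: [0.001, 0.98, -0.2, 0.004]
wrist_force: [0.6, 0.1, -1.4]
gripper_width: 0.226
```

Emit:
{"method": "move_arm", "body": {"rows": [[[0, 0, 0.2], [0, 0.4, 0], 1], [[0, 0, 0.4], [-0.1, 0.8, 0], 1], [[0, 0, 0.4], [-0.1, 0.9, 0], 1], [[0, 0, 0.4], [-0.1, 0.9, 0], 1], [[0, 0, 0.4], [-0.1, 0.9, 0], 1], [[0, 0, 0.4], [-0.1, 0.9, 0], 1], [[0, 0, 0.4], [-0.1, 0.9, 0], 1], [[0, 0, 0.4], [0, 0.9, 0], 1], [[0, 0, 0.4], [0, 0.9, 0], 1], [[0, 0, 0.3], [0, 0.9, 0], 1], [[0, 0, 0.2], [0, 0.6, 0], 1], [[0, 0, 0], [0, 0, 0], 1]]}}

```text
clock: 3.9
eef_pos: [0.5475, 0.0388, 0.1091]
ee_rot: [-0.002, 1.0, 0.009, -0.002]
wrist_force: [0.1, 0.9, -1.1]
gripper_width: 0.229
```

Emit:
{"method": "move_arm", "body": {"rows": [[[0, 0, 0], [0, 0, -0.3], 1], [[0, 0, 0], [0, 0, -0.3], 1], [[0, 0, 0], [0, 0, 0], 1], [[0, 0, 0], [0, 0, 0], 1], [[0, 0, 0], [0, 0, 0], 1]]}}

```text
clock: 4.32
eef_pos: [0.5492, 0.0297, 0.0922]
ee_rot: [0.0, 1.0, 0.002, -0.0]
wrist_force: [-0.3, -0.2, -1.5]
gripper_width: 0.228
```

Run:
```python
from h import *
o=arm.get_obs();print(o['eef_pos'],o['ee_rot'],o['wrist_force'],o['gripper_width'])
s=arm.capture("side");t=arm.capture("top")
np.save("pics/s3.npy",s);np.save("pics/t3.npy",t)
crop(s,200,190,150,120,5.3,"cs3");crop(t,220,140,80,100,6,"ct3")
```

```text
[0.54924553 0.02970679 0.09218293] [ 3.02450798e-04  9.99998140e-01  1.86026938e-03 -4.09973151e-04] [-0.32509456 -0.22299425 -1.50221631] 0.2283166791040742
```

View pics/cs3.png

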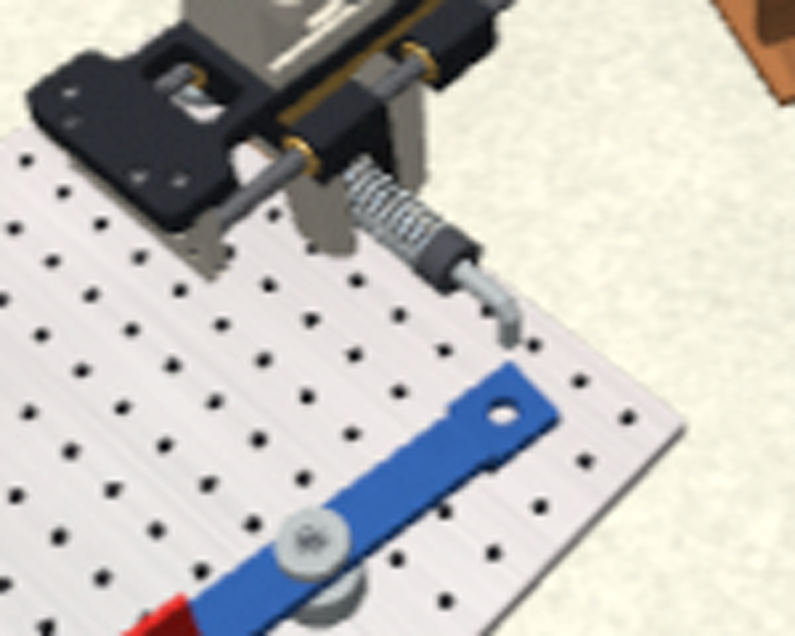

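View pics/ct3.png

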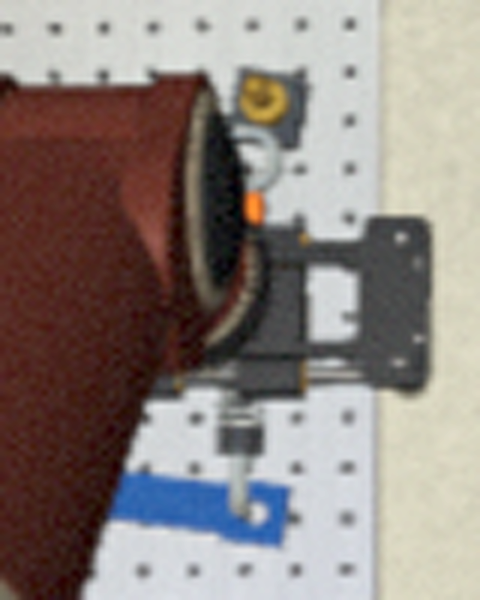

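In side (297,245) the hook corner is near the hole at (295,267). In top the corner is at (259.5,225), just left of the hole. Next, triangulate both.

Run:
```python
from h import *
np.set_printoptions(precision=4,suppress=True)
f=lambda x,y,s,ox,oy:((x+.5)/s-.5+ox,(y+.5)/s-.5+oy)
T=lambda x,y:f(x,y,6,220,140);S=lambda x,y:f(x,y,5.3,200,190)
print("hook",tri(S(509,302),T(240,512)),onz("side",*S(509,302),.111)[:2],onz("top",*T(240,512),.111)[:2])
print("tip side",onz("side",*S(511,342),.089+.002)[:2])
print("plugface",tri(S(470,262),T(240,455)))
print("hole",tri(S(503,410),T(258,511)),onz("side",*S(503,410),.042),onz("top",*T(258,511),.042))
print("eye",onz("top",*T(250,160),.111))
print("post",onz("top",*T(263,97),.067), onz("top",*f(415,131,5,180,130),.067))
# predicted px
p=[.4742,.030,.111];print(proj("side",p),S(509,302),proj("top",p),T(240,512))
```

```text
hook (array([0.4725, 0.0303, 0.1137]), np.float64(0.0010776788688450114)) [0.4744 0.0293] [0.4723 0.0304]
tip side [0.472  0.0319]
plugface (array([0.4959, 0.0292, 0.1149]), np.float64(0.004048839244401155))
hole (array([0.478 , 0.0335, 0.0403]), np.float64(0.0007881055119172911)) [0.4769 0.034  0.042 ] [0.4782 0.0334 0.042 ]
eye [0.6339 0.0296 0.111 ]
post [0.6752 0.0314 0.067 ] [0.6751 0.0337 0.067 ]
[295.4385 246.8501] (295.6320754716981, 246.5754716981132) [259.7584 224.2134] (259.5833333333333, 224.91666666666669)
```

Emit:
{"method": "move_arm", "body": {"rows": [[[0, 0, 0], [0.07, 0.06, -0.4], 1], [[0, 0, 0], [0.07, 0.06, -0.5], 1], [[0, 0, 0], [0, 0, -0.3], 1], [[0, 0, 0], [0, 0, 0], 1], [[0, 0, 0], [0, 0, 0], 1], [[0, 0, 0], [0, 0, 0], 1]]}}

```text
clock: 4.92
eef_pos: [0.5539, 0.0345, 0.0568]
ee_rot: [0.0, 1.0, 0.003, 0.0]
wrist_force: [0.7, 0.2, -1.2]
gripper_width: 0.228
```

Run:
```python
from h import *
o=arm.get_obs();print(o['eef_pos'],o['ee_rot'],o['wrist_force'],o['gripper_width'])
s=arm.capture("side");t=arm.capture("top")
np.save("pics/s4.npy",s);np.save("pics/t4.npy",t)
crop(s,260,220,75,60,10,"cs4");crop(t,235,195,50,45,12,"ct4")
```

```text
[0.55392346 0.03448075 0.05683966] [2.75043193e-05 9.99995943e-01 2.83577363e-03 2.65966081e-04] [ 0.69282907  0.20905797 -1.15659571] 0.22813912807078077
```

View pics/cs4.png

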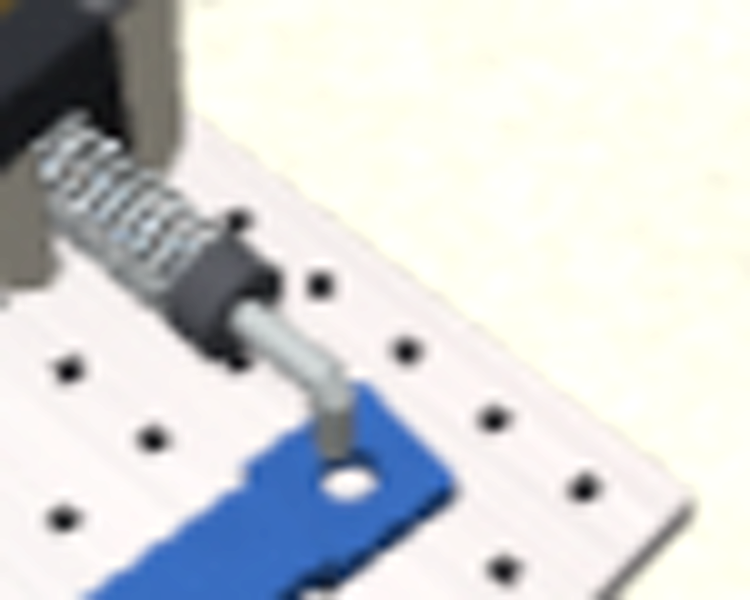

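View pics/ct4.png

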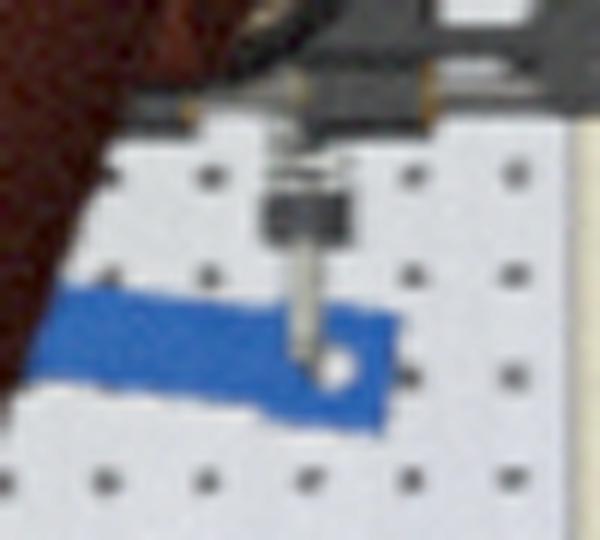

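Run:
```python
from h import *
np.set_printoptions(precision=4,suppress=True)
f=lambda x,y,s,ox,oy:((x+.5)/s-.5+ox,(y+.5)/s-.5+oy)
T=lambda x,y:f(x,y,12,235,195);S=lambda x,y:f(x,y,10,260,220)
print("tip side",onz("side",*S(335,452),.055)[:2])
print("corner",onz("side",*S(332,385),.076)[:2],onz("top",*T(303,355),.076)[:2],tri(S(332,385),T(303,355)))
print("hole",onz("side",*S(350,482),.042),onz("top",*T(335,368),.042))
print("plug top",onz("top",*T(307,220),.076))
```

```text
tip side [0.4766 0.0375]
corner [0.4777 0.0358] [0.4772 0.0358] (array([0.4774, 0.0358, 0.0763]), np.float64(0.0003415948794826201))
hole [0.4756 0.0352 0.042 ] [0.4769 0.0337 0.042 ]
plug top [0.5087 0.0356 0.076 ]
```

Emit:
{"method": "move_arm", "body": {"rows": [[[0, 0, 0], [-0.03, -0.05, -0.1], 1], [[0, 0, 0], [0, 0, 0], 1], [[0, 0, 0], [0, 0, -0.2], 1], [[0, 0, 0], [0, 0, -0.2], 1], [[0, 0, 0], [0, 0, -0.1], 1], [[0, 0, 0], [0, 0, 0], 1], [[0, 0, 0], [0, 0, 0], 1]]}}

```text
clock: 5.6
eef_pos: [0.5525, 0.0332, 0.0382]
ee_rot: [-0.0, 1.0, 0.003, -0.0]
wrist_force: [0.2, 0.1, -1.6]
gripper_width: 0.229
```

Run:
```python
from h import *
o=arm.get_obs();print(o['eef_pos'],o['ee_rot'],o['wrist_force'],o['gripper_width'])
s=arm.capture("side");t=arm.capture("top")
crop(s,260,220,75,60,10,"cs5");crop(t,235,195,50,45,12,"ct5")
```

```text
[0.55248266 0.03317187 0.03816669] [-1.42182032e-05  9.99995519e-01  2.96079187e-03 -4.42341454e-04] [ 0.19691132  0.05781066 -1.62525704] 0.2292367983777265
```

View pics/cs5.png

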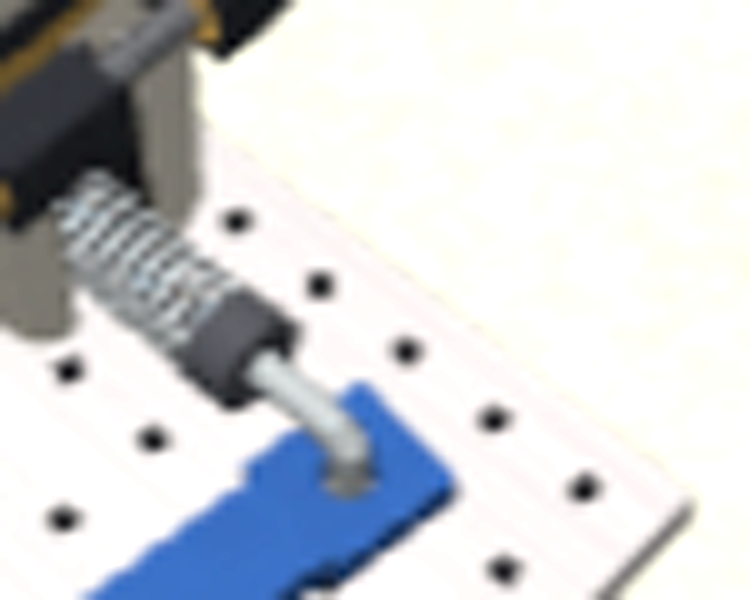

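View pics/ct5.png

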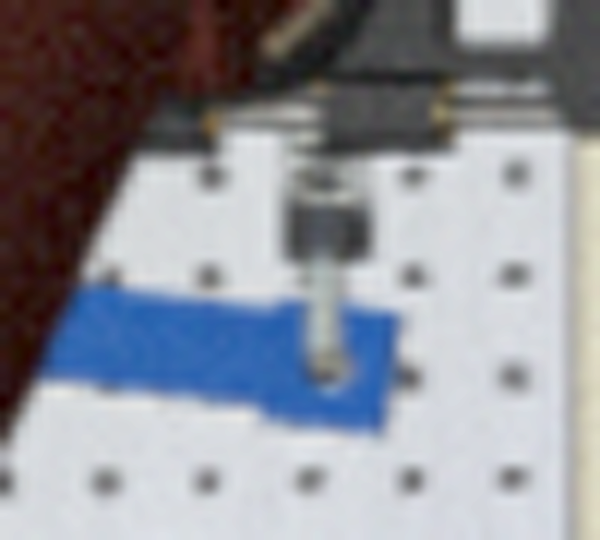

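The tip is in the hole with no contact force. Go the rest of the way down, about 11 mm.

Emit:
{"method": "move_arm", "body": {"rows": [[[0, 0, 0], [0, -0.02, -0.1], 1], [[0, 0, 0], [0, 0, -0.15], 1], [[0, 0, 0], [0, 0, -0.1], 1], [[0, 0, 0], [0, 0, 0], 1], [[0, 0, 0], [0, 0, 0], 1]]}}

```text
clock: 6.12
eef_pos: [0.5528, 0.0326, 0.0281]
ee_rot: [-0.0, 1.0, 0.003, -0.0]
wrist_force: [0.4, 0.3, -0.3]
gripper_width: 0.226
```

Run:
```python
from h import *
o=arm.get_obs();print(o['eef_pos'],o['ee_rot'],o['wrist_force'],o['gripper_width'])
s=arm.capture("side");t=arm.capture("top")
crop(s,260,220,75,60,10,"cs6");crop(t,235,145,50,95,6,"ct6")
```

```text
[0.55280952 0.03261017 0.02807058] [-7.78386063e-05  9.99995678e-01  2.93879889e-03 -3.90745929e-05] [ 0.41818598  0.3223488  -0.31663238] 0.22582213138406568
```

View pics/cs6.png

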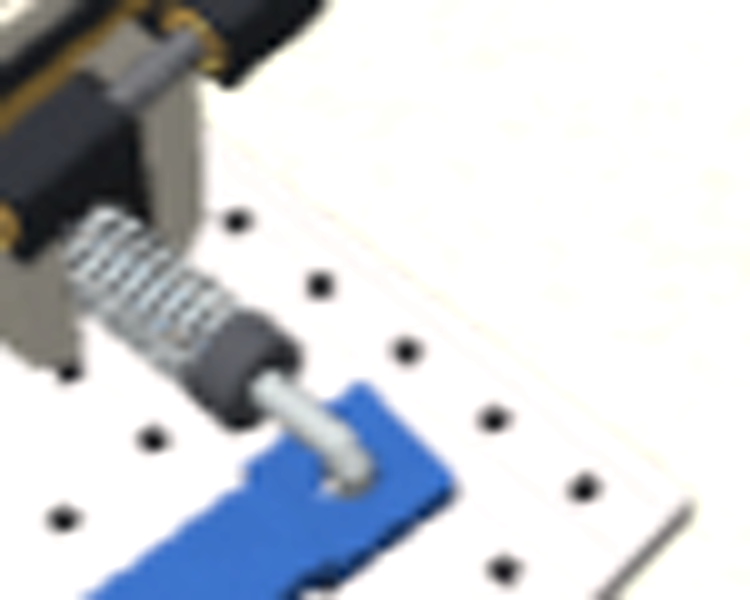

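View pics/ct6.png

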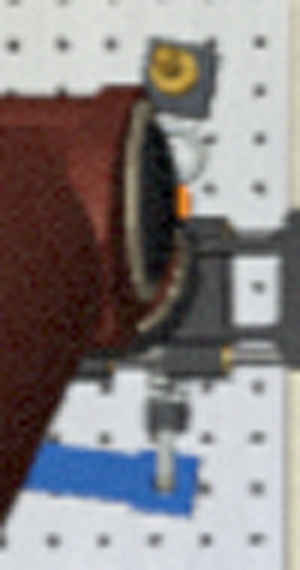

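The hook is fully down: corner on the arm, and wrist z-force only -0.3 N. I'll lower the eye end by tilting 8° about the hook, so it doesn't drop far on release.

Emit:
{"method": "move_arm", "body": {"rows": [[[0, 0.2, 0], [-0.01, 0, -0.05], 1], [[0, 0.3, 0], [-0.02, 0, -0.08], 1], [[0, 0.3, 0], [-0.03, 0, -0.08], 1], [[0, 0.3, 0], [-0.03, 0, -0.08], 1], [[0, 0.23, 0], [-0.02, 0, -0.06], 1], [[0, 0, 0], [0, 0, 0], 1], [[0, 0, 0], [0, 0, 0], 1], [[0, 0, 0], [0, 0, 0], 1]]}}

```text
clock: 6.88
eef_pos: [0.5503, 0.0326, 0.0189]
ee_rot: [-0.0, 0.998, 0.003, -0.069]
wrist_force: [-0.4, 0.3, 5.5]
gripper_width: 0.23
```

Emit:
{"method": "move_arm", "body": {"rows": [[[0, 0, 0], [0, 0, 0.05], 1], [[0, 0, 0], [0, 0, 0], 0.4], [[0, 0, 0], [0, 0, 0], 0.1], [[0, 0, 0], [0, 0, 0], 0.0], [[0, 0, 0], [0, 0, 0], 0.0], [[0, 0, 0], [0, 0, 0], 0.0], [[0, 0, 0], [0, 0, 0], 0.0]]}}

```text
clock: 7.47
eef_pos: [0.5493, 0.0325, 0.019]
ee_rot: [-0.0, 0.998, 0.003, -0.07]
wrist_force: [0.4, -0.1, -1.0]
gripper_width: 0.498
```

Run:
```python
from h import *
o=arm.get_obs();print(o['eef_pos'],o['ee_rot'],o['wrist_force'],o['gripper_width'])
s=arm.capture("side");t=arm.capture("top")
crop(s,200,190,130,100,6,"cs7");crop(t,235,145,50,95,6,"ct7")
```

```text
[0.54932197 0.03250188 0.01901118] [-2.12243259e-04  9.97561852e-01  2.89416124e-03 -6.97275419e-02] [ 0.44580712 -0.09184888 -1.00439451] 0.4982522224384136
```

View pics/cs7.png

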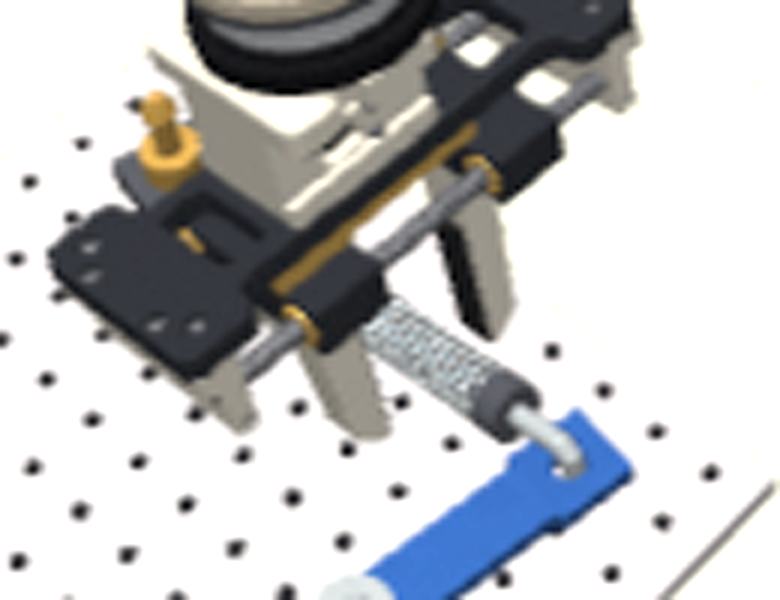

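View pics/ct7.png

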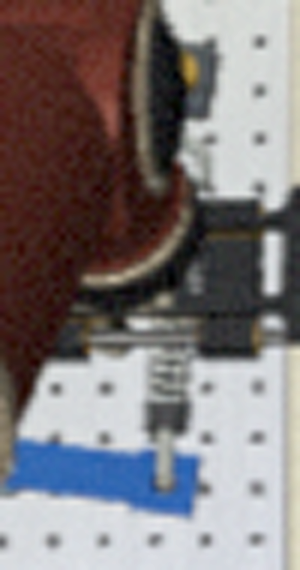

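Released with the hook still in the hole. I'll slide along the spring to the orange block with the tool tilted about 10°.

Emit:
{"method": "move_arm", "body": {"rows": [[[0, 0.1, 0], [0.3, 0, 0.05], 0.0], [[0, 0.1, 0], [0.4, 0, 0], 0.0], [[0, 0.1, 0], [0.4, 0, 0], 0.0], [[0, 0, 0], [0.4, 0, 0], 0.0], [[0, 0, 0], [0.28, 0, 0], 0.0], [[0, 0, 0], [0, 0, -0.1], 0.0], [[0, 0, 0], [0, 0, 0], 0.0], [[0, 0, 0], [0, 0, 0], 0.0]]}}

```text
clock: 8.23
eef_pos: [0.6017, 0.0325, 0.0172]
ee_rot: [-0.0, 0.996, 0.003, -0.086]
wrist_force: [-0.5, -0.2, -0.7]
gripper_width: 0.499
```

Run:
```python
from h import *
o=arm.get_obs();print(o['eef_pos'],o['ee_rot'],o['wrist_force'],o['gripper_width'])
s=arm.capture("side");t=arm.capture("top")
crop(s,200,170,130,120,6,"cs8");crop(t,235,145,50,95,6,"ct8")
```

```text
[0.6016635  0.03253589 0.01716669] [-2.79042967e-04  9.96267884e-01  2.91315805e-03 -8.62655144e-02] [-0.49382469 -0.22489759 -0.71221745] 0.4985211032195598
```

View pics/cs8.png

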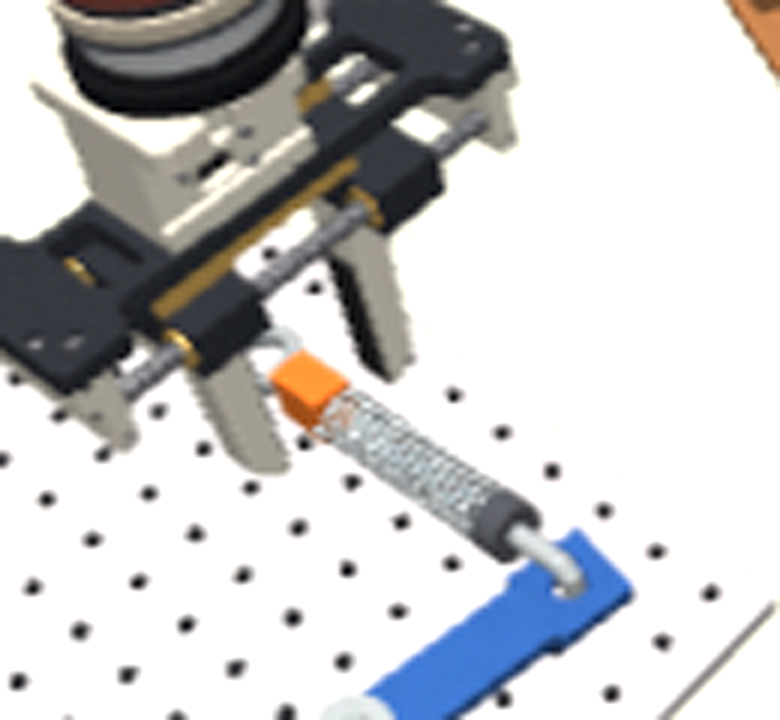

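View pics/ct8.png

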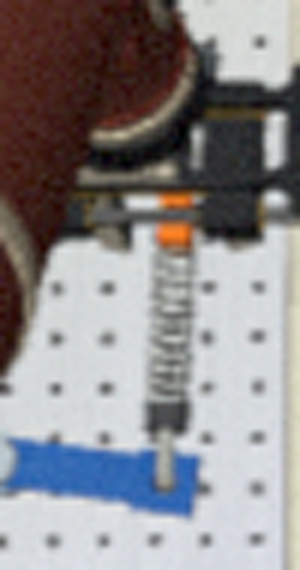

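Run:
```python
from h import *
np.set_printoptions(precision=4,suppress=True)
f=lambda x,y,s,ox,oy:((x+.5)/s-.5+ox,(y+.5)/s-.5+oy)
S=lambda x,y:f(x,y,6,200,170)
T=lambda x,y:f(x,y,6,235,145)
print(onz("side",*S(312,378),.0345)[:2])
print("top block y",onz("top",*T(175,235),.0345), "block near edge",onz("top",*T(175,248),.033))
print("hook",onz("side",*S(568,572),.046),onz("top",*T(164,484),.046))
```

```text
[0.6066 0.0318]
top block y [0.5992 0.0338 0.0345] block near edge [0.593  0.0339 0.033 ]
hook [0.4786 0.0326 0.046 ] [0.4764 0.0347 0.046 ]
```

Emit:
{"method": "move_arm", "body": {"rows": [[[0, 0, 0], [0.06, 0.02, -0.04], 0.0], [[0, 0, 0], [0, 0, 0], 0.3], [[0, 0, 0], [0, 0, 0], 1], [[0, 0, 0], [0, 0, 0], 1], [[0, 0, 0], [0, 0, 0], 1], [[0, 0, 0], [0, 0, 0], 1], [[0, 0, 0], [0, 0, 0], 1], [[0, 0, 0], [0, 0, 0], 1]]}}

```text
clock: 9.0
eef_pos: [0.6047, 0.0331, 0.0165]
ee_rot: [-0.0, 0.996, 0.003, -0.085]
wrist_force: [0.3, 0.5, 0.4]
gripper_width: 0.168
```

Run:
```python
from h import *
o=arm.get_obs();print(o['eef_pos'],o['ee_rot'],o['wrist_force'],o['gripper_width'])
s=arm.capture("side");t=arm.capture("top")
crop(s,200,170,130,120,6,"cs9")
```

```text
[0.60467345 0.03312241 0.01646159] [-2.93403385e-04  9.96359540e-01  2.84790748e-03 -8.52025214e-02] [0.3262863  0.46518088 0.42888192] 0.16750266486301718
```

View pics/cs9.png

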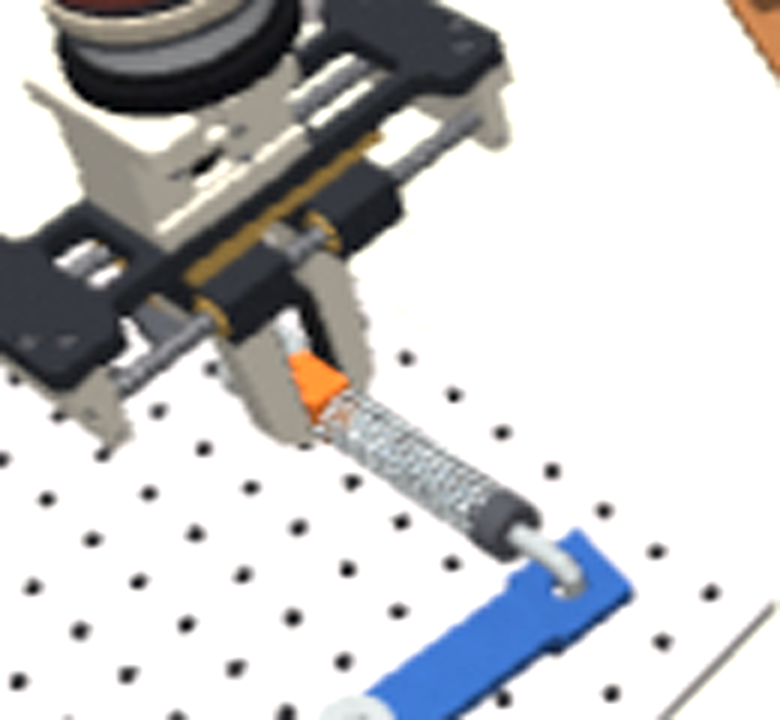

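Gripped (15.6 mm) and tilted 9.8° with the spring. Before stretching, I'll refine the post position from the first images.

Run:
```python
from h import *
t=np.load("pics/top0.npy");s=np.load("pics/side0.npy")
def big(im,x,y,w,h,k,n):
    c=cv2.resize(im[y:y+h,x:x+w],None,fx=k,fy=k,interpolation=cv2.INTER_NEAREST)
    cv2.imwrite(f"pics/{n}.png",np.clip(c.astype(float)*1.6,0,255).astype(np.uint8)[:,:,::-1])
big(t,252,144,24,24,20,"pt");big(s,210,195,36,36,18,"ps")
for q in ([.677,.035],[.68,.035],[.674,.035]):
    for z in (.038,.067): print(q,z,proj("top",[*q,z]).round(2),proj("side",[*q,z]).round(2))
```

```text
[0.677, 0.035] 0.038 [263.74 157.67] [228.81 215.09]
[0.677, 0.035] 0.067 [262.17 155.14] [226.43 206.67]
[0.68, 0.035] 0.038 [263.76 156.68] [227.93 214.38]
[0.68, 0.035] 0.067 [262.2  154.13] [225.53 205.94]
[0.674, 0.035] 0.038 [263.71 158.65] [229.69 215.81]
[0.674, 0.035] 0.067 [262.15 156.16] [227.33 207.39]
```

View pics/pt.png

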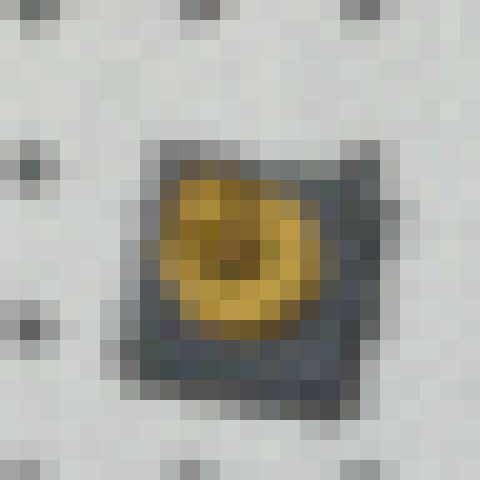

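View pics/ps.png

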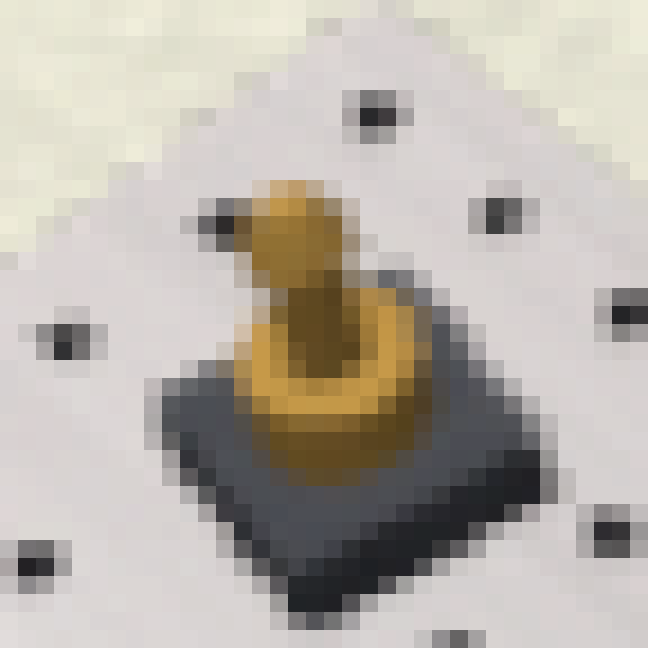

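The post axis fits best at (0.680,0.035) in both views. Next: lift to level about the hook, with a slight pull.

Emit:
{"method": "move_arm", "body": {"rows": [[[0, -0.15, 0], [0.03, 0, 0.06], 1], [[0, -0.25, 0], [0.03, 0, 0.12], 1], [[0, -0.25, 0], [0.03, 0, 0.12], 1], [[0, -0.25, 0], [0.03, 0, 0.12], 1], [[0, -0.25, 0], [0.03, 0, 0.12], 1], [[0, -0.25, 0], [0.03, 0, 0.12], 1], [[0, -0.23, 0], [0.05, 0, 0.09], 1], [[0, 0, 0], [0, 0, 0], 1], [[0, 0, 0], [0, 0, 0], 1]]}}

```text
clock: 9.85
eef_pos: [0.6103, 0.0333, 0.0388]
ee_rot: [-0.0, 1.0, 0.003, -0.001]
wrist_force: [-0.7, 0.9, -0.8]
gripper_width: 0.171
```

Run:
```python
from h import *
o=arm.get_obs();print(o['eef_pos'],o['ee_rot'],o['wrist_force'],o['gripper_width'])
s=arm.capture("side");t=arm.capture("top");np.save("pics/s10.npy",s)
crop(s,200,170,130,120,6,"cs10");crop(t,235,145,50,95,6,"ct10")
```

```text
[0.61033723 0.03330043 0.03879225] [-9.95241892e-05  9.99994851e-01  3.01423022e-03 -1.09664684e-03] [-0.68008385  0.92420909 -0.75805755] 0.17066878374507402
```

View pics/cs10.png

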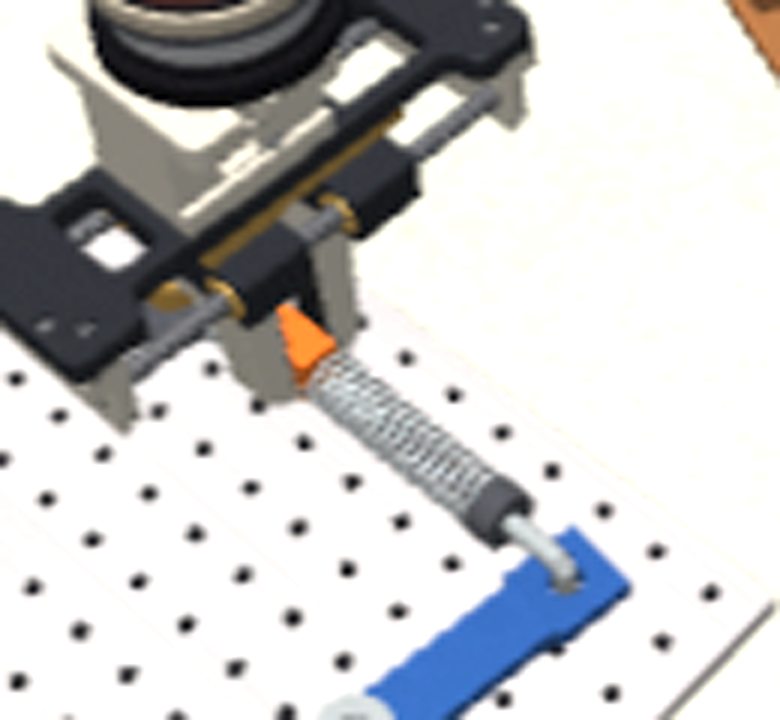

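View pics/ct10.png

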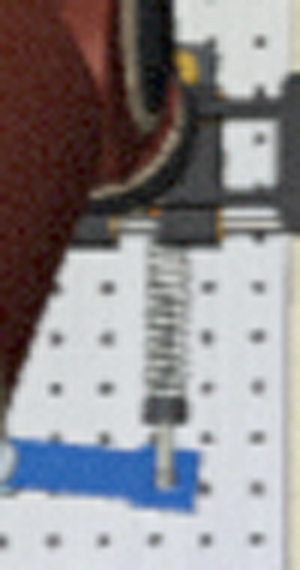

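Level and still hooked. Pull a little towards the post, with the shutter following, then tilt up about the hook so the eye rises before it reaches the post head.

Emit:
{"method": "move_arm", "body": {"rows": [[[0, 0, 0], [0.1, 0.02, -0.05], 1], [[0, 0, 0], [0.15, 0, 0], 1], [[0, 0, 0], [0, 0, 0], 1], [[0, -0.2, 0], [0, 0, 0.09], 1], [[0, -0.3, 0], [0, 0, 0.14], 1], [[0, -0.3, 0], [0, 0, 0.14], 1], [[0, -0.3, 0], [0, 0, 0.14], 1], [[0, -0.3, 0], [0, 0, 0.13], 1], [[0, -0.3, 0], [0, 0, 0.13], 1], [[0, -0.3, 0], [0, 0, 0.13], 1], [[0, 0, 0], [0, 0, 0], 1], [[0, 0, 0], [0, 0, 0], 1]]}}

```text
clock: 10.95
eef_pos: [0.6178, 0.0337, 0.0639]
ee_rot: [0.0, 0.995, 0.003, 0.103]
wrist_force: [-2.7, -0.5, -2.1]
gripper_width: 0.172
```

Run:
```python
from h import *
o=arm.get_obs();print(o['eef_pos'],o['ee_rot'],o['wrist_force'],o['gripper_width'])
s=arm.capture("side");t=arm.capture("top");np.save("pics/s11.npy",s)
crop(s,200,170,130,120,6,"cs11");crop(t,235,145,50,95,6,"ct11")
```

```text
[0.61784835 0.03365896 0.06394575] [3.57544653e-04 9.94686744e-01 2.99821306e-03 1.02903668e-01] [-2.66286145 -0.53062643 -2.14035179] 0.17170813194097187
```

View pics/cs11.png

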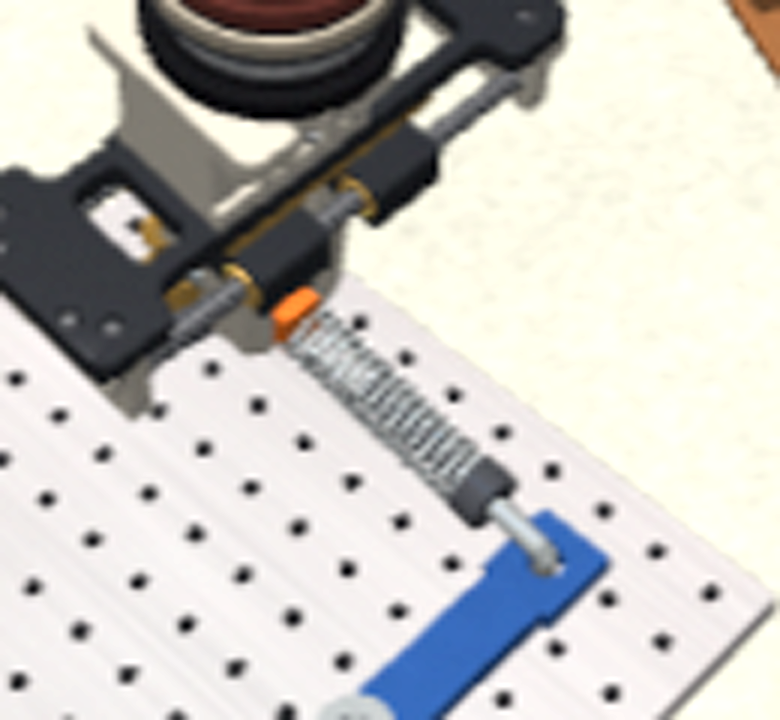

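View pics/ct11.png

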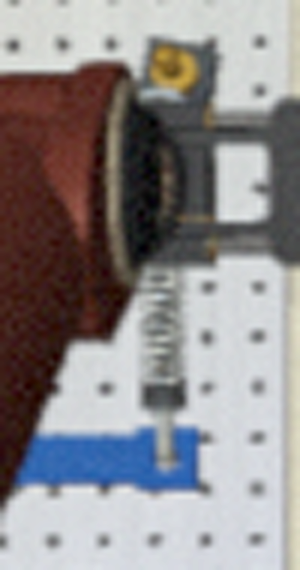

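Run:
```python
from h import *
np.set_printoptions(precision=4,suppress=True)
f=lambda x,y,s,ox,oy:((x+.5)/s-.5+ox,(y+.5)/s-.5+oy)
S=lambda x,y:f(x,y,6,200,170)
T=lambda x,y:f(x,y,6,235,145)
print("corner",tri(S(548,553),T(166,462)),onz("top",*T(166,462),.046))
# arm end edges (top): corners of square end
for c in [(199,428),(199,485)]: print(onz("top",*T(*c),.042))
```

```text
corner (array([0.4867, 0.0333, 0.0499]), np.float64(0.00014462705881761585)) [0.4869 0.0339 0.046 ]
[0.5036 0.019  0.042 ]
[0.4763 0.0185 0.042 ]
```

The hook is still in, the arm has swung to x≈0.490 and is nearly shut, and the eye is raised above the post head. Now stretch until the eye is over the post.

Emit:
{"method": "move_arm", "body": {"rows": [[[0, 0, 0], [0.05, 0.01, 0.03], 1], [[0, 0.04, 0], [0.12, 0.01, 0.02], 1], [[0, 0.05, 0], [0.14, 0.01, 0.01], 1], [[0, 0.05, 0], [0.14, 0.01, 0.01], 1], [[0, 0.05, 0], [0.14, 0, 0.01], 1], [[0, 0.05, 0], [0.14, 0, 0], 1], [[0, 0.05, 0], [0.14, 0, 0], 1], [[0, 0.05, 0], [0.14, 0, 0], 1], [[0, 0.04, 0], [0.1, 0, 0], 1], [[0, 0, 0], [0.03, 0, 0], 1], [[0, 0, 0], [0, 0, 0], 1], [[0, 0, 0], [0, 0, 0], 1]]}}

```text
clock: 12.05
eef_pos: [0.6484, 0.0346, 0.0638]
ee_rot: [0.001, 0.997, 0.003, 0.078]
wrist_force: [-8.6, -0.4, -4.4]
gripper_width: 0.171
```

Run:
```python
from h import *
o=arm.get_obs();print(o['eef_pos'],o['ee_rot'],o['wrist_force'],o['gripper_width'])
s=arm.capture("side");t=arm.capture("top");np.save("pics/s12.npy",s);np.save("pics/t12.npy",t)
crop(s,200,170,130,120,6,"cs12");crop(t,235,135,50,105,5.6,"ct12")
```

```text
[0.64835517 0.03462491 0.06380279] [5.73170364e-04 9.96916998e-01 3.05597223e-03 7.84017334e-02] [-8.55939859 -0.35725245 -4.40799708] 0.1711106501163857
```

View pics/cs12.png

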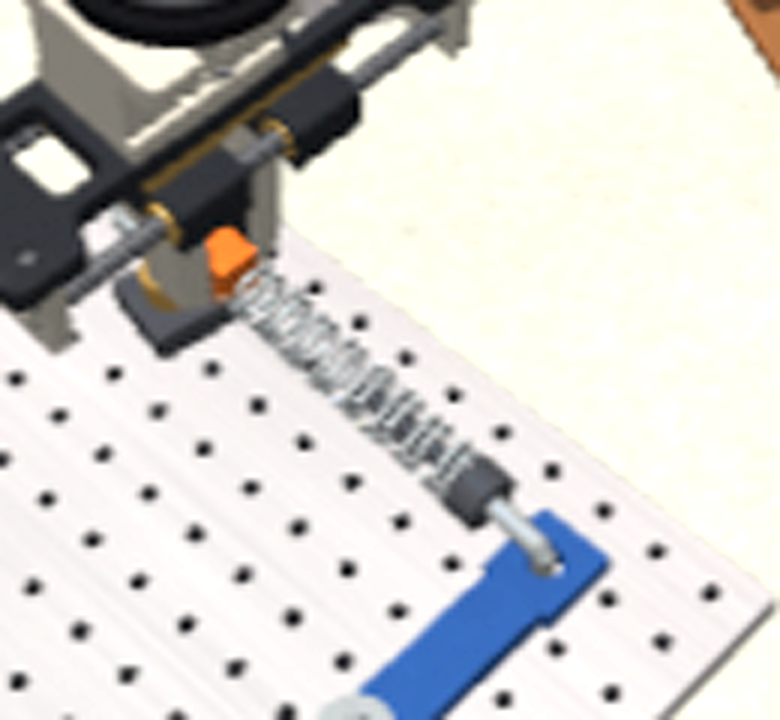

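View pics/ct12.png

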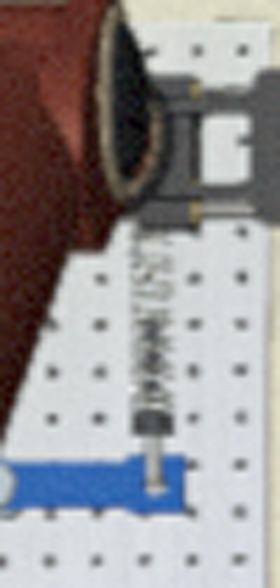

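Run:
```python
from h import *
from scipy.spatial.transform import Rotation as Ro
o=arm.get_obs();t=o['eef_pos'];q=o['ee_rot'];R=Ro.from_quat([q[1],q[2],q[3],q[0]]).as_matrix()
d=R[:,0];u=-R[:,2];y=R[:,1];print(d,u,y)
s=np.load("pics/s12.npy")
k=9;x0,y0,w,h=200,180,75,60
im=np.clip(cv2.resize(s[y0:y0+h,x0:x0+w],None,fx=k,fy=k,interpolation=cv2.INTER_CUBIC)*1.5,0,255).astype(np.uint8)[:,:,::-1].copy()
P=lambda p:tuple(int(v) for v in ((proj("side",p)-[x0,y0]+.5)*k))
C=t+.007*u-.0014*d
for a in(-.013,.013):
  for b in(-.008,.008):
    for c in(-.011,.011): cv2.circle(im,P(C+a*d+b*y+c*u),3,(0,0,255),-1)
E=C+.031*d;print("eye",E)
for r,z in((.016,.004),(.010,.004)):
  for th in np.arange(0,6.28,.15): cv2.circle(im,P(E+z*u+r*(np.cos(th)*d+np.sin(th)*y)),2,(0,255,0),-1)
for th in np.arange(0,6.28,.3): cv2.circle(im,P([.680+.007*np.cos(th),.035+.007*np.sin(th),.060]),2,(255,0,255),-1);cv2.circle(im,P([.680+.011*np.cos(th),.035+.011*np.sin(th),.038]),2,(255,255,0),-1)
cv2.imwrite("pics/ov12.png",im)
```

```text
[0.98767714 0.00628333 0.15637898] [-1.56386375e-01  7.00621029e-04  9.87695708e-01] [ 0.00609645 -0.99998001  0.00167461]
eye [0.67646282 0.0348224  0.07537624]
```

View pics/ov12.png

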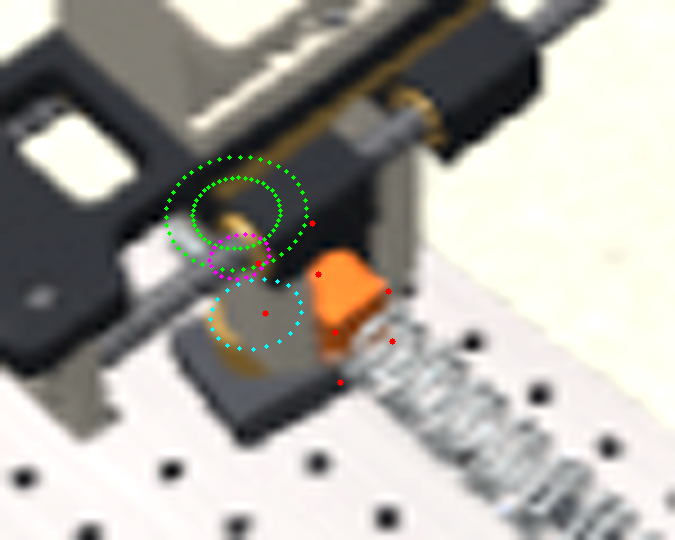

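The overlay matches the visible ring fragment at crop (185,235). The eye centre is at (0.6765,0.035,0.075), 3.5 mm short because the arm gives under the pull. Nudge it out and up.

Emit:
{"method": "move_arm", "body": {"rows": [[[0, 0, 0], [0.06, 0, 0.06], 1], [[0, 0, 0], [0.08, 0, 0.02], 1], [[0, 0, 0], [0, 0, 0], 1], [[0, 0, 0], [0, 0, 0], 1], [[0, 0, 0], [0, 0, 0], 1]]}}

```text
clock: 12.57
eef_pos: [0.6518, 0.0347, 0.0658]
ee_rot: [0.001, 0.997, 0.003, 0.078]
wrist_force: [-9.4, -0.6, -5.3]
gripper_width: 0.168
```

```bash
cat > ov.py <<'E'
from h import *
import sys
from scipy.spatial.transform import Rotation as Ro
o=arm.get_obs();t=o['eef_pos'];q=o['ee_rot'];R=Ro.from_quat([q[1],q[2],q[3],q[0]]).as_matrix()
print(o['clock'],t,q,o['wrist_force'],o['gripper_width'])
d=R[:,0];u=-R[:,2];y=R[:,1];s=arm.capture("side");np.save(f"pics/s{sys.argv[1]}.npy",s)
k=7;x0,y0,w,h=200,180,110,80
im=np.clip(cv2.resize(s[y0:y0+h,x0:x0+w],None,fx=k,fy=k,interpolation=cv2.INTER_CUBIC)*1.5,0,255).astype(np.uint8)[:,:,::-1].copy()
P=lambda p:tuple(int(v) for v in ((proj("side",p)-[x0,y0]+.5)*k))
E=t+.007*u+.0296*d;print("eye",E,"tilt",np.degrees(np.arcsin(d[2])))
for r in(.016,.010):
  for th in np.arange(0,6.28,.3): cv2.circle(im,P(E+.004*u+r*(np.cos(th)*d+np.sin(th)*y)),1,(0,255,0),-1)
cv2.imwrite(f"pics/ov{sys.argv[1]}.png",im)
E
python3 ov.py 13
```

```text
12.5667 [0.6517582  0.03473278 0.06584614] [5.25770349e-04 9.96982680e-01 3.04291408e-03 7.75628777e-02] [-9.36498981 -0.55698457 -5.30471777] 0.16756290733253518
eye [0.67991888 0.03491883 0.07733968] tilt 8.896758456276869
```

View pics/ov13.png

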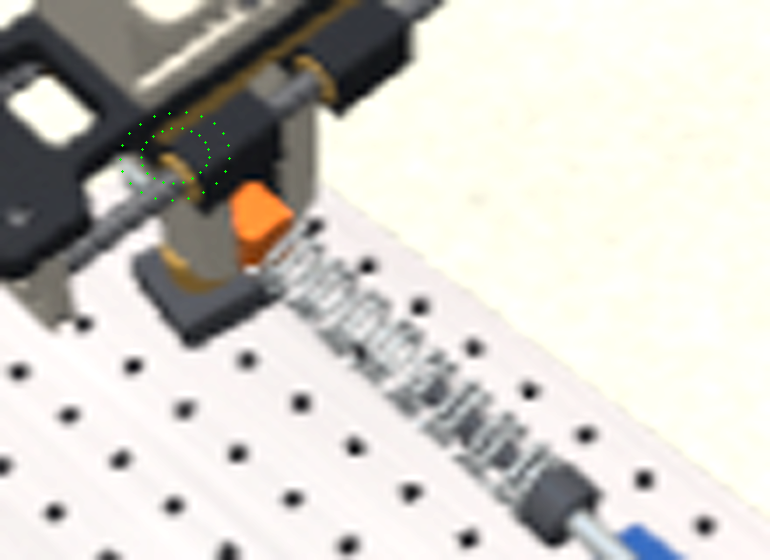

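Emit:
{"method": "move_arm", "body": {"rows": [[[0, 0.1, 0], [0, 0, -0.06], 1], [[0, 0.18, 0], [-0.01, 0, -0.1], 1], [[0, 0.18, 0], [-0.01, 0, -0.11], 1], [[0, 0.18, 0], [0, 0, -0.11], 1], [[0, 0, 0], [0, 0, 0], 1], [[0, 0, 0], [0, 0, 0], 1]]}}

```text
clock: 13.12
eef_pos: [0.6517, 0.0347, 0.0548]
ee_rot: [0.0, 0.999, 0.003, 0.044]
wrist_force: [-9.7, -0.2, -3.4]
gripper_width: 0.168
```

```bash
python3 ov.py 14
```

```text
13.1167 [0.65168467 0.03471653 0.05478206] [4.20103952e-04 9.99006198e-01 3.04062011e-03 4.44656654e-02] [-9.65502844 -0.22092319 -3.4129822 ] 0.167542817639059
eye [0.68054515 0.03490144 0.06438405] tilt 5.096899428670937
```

View pics/ov14.png

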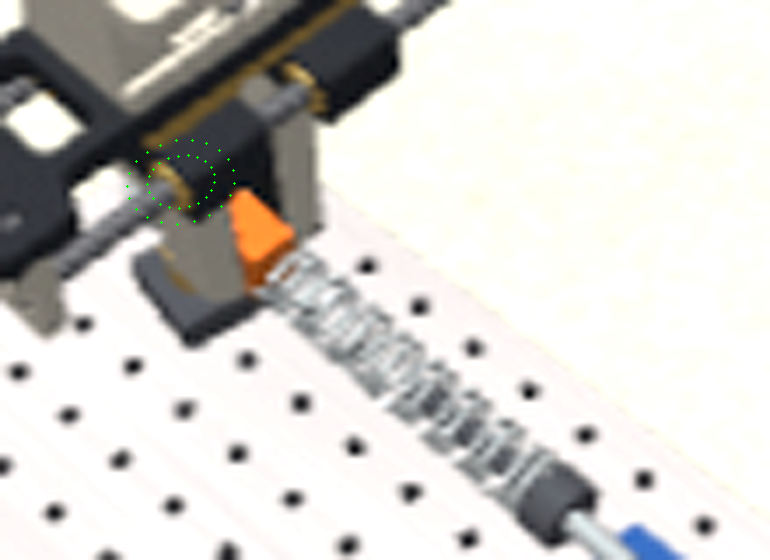

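No contact while passing the head. Go down to the seat height.

Emit:
{"method": "move_arm", "body": {"rows": [[[0, 0.15, 0], [0, 0, -0.09], 1], [[0, 0.17, 0], [-0.01, 0, -0.11], 1], [[0, 0.17, 0], [-0.01, 0, -0.11], 1], [[0, 0.17, 0], [-0.01, 0, -0.11], 1], [[0, 0.15, 0], [0, 0, -0.1], 1], [[0, 0, 0], [0, 0, 0], 1], [[0, 0, 0], [0, 0, 0], 1], [[0, 0, 0], [0, 0, 0], 1]]}}

```text
clock: 13.83
eef_pos: [0.6513, 0.0347, 0.0404]
ee_rot: [0.0, 1.0, 0.003, 0.003]
wrist_force: [-10.2, -1.0, -1.8]
gripper_width: 0.167
```

```bash
python3 ov.py 15
```

```text
13.8333 [0.65125898 0.03468409 0.04036965] [2.40654913e-04 9.99991724e-01 2.99136086e-03 2.74713715e-03] [-10.15405123  -0.96215367  -1.79060203] 0.16699946965878196
eye [0.68081953 0.03486447 0.04753213] tilt 0.314715212708186
```

View pics/ov15.png

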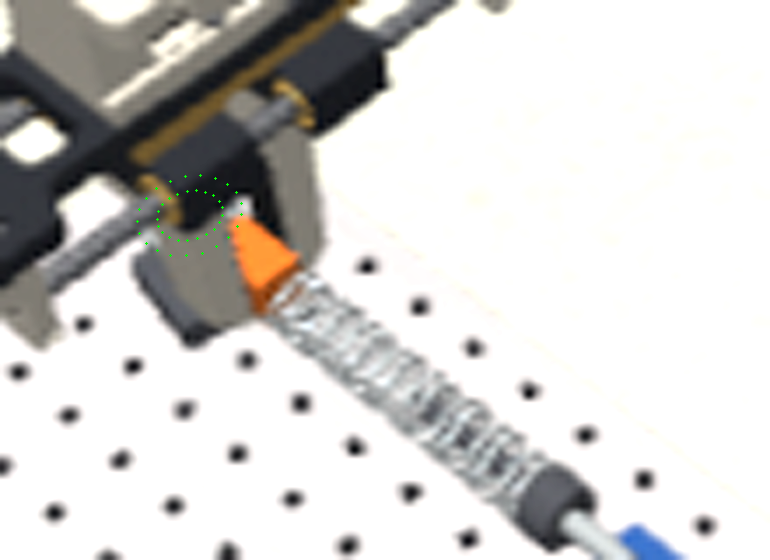

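Emit:
{"method": "move_arm", "body": {"rows": [[[0, 0, 0], [0, 0, -0.06], 1], [[0, 0, 0], [-0.08, 0, 0], 1], [[0, 0, 0], [-0.08, 0, 0], 1], [[0, 0, 0], [-0.05, 0, 0], 1], [[0, 0, 0], [0, 0, 0], 1], [[0, 0, 0], [0, 0, 0], 1], [[0, 0, 0], [0, 0, 0], 1]]}}

```text
clock: 14.47
eef_pos: [0.6461, 0.0347, 0.0393]
ee_rot: [0.0, 1.0, 0.003, 0.004]
wrist_force: [-9.2, -0.4, 0.0]
gripper_width: 0.172
```

```bash
python3 ov.py 16
```

```text
14.4667 [0.64613212 0.03474065 0.03929311] [2.15606867e-04 9.99986453e-01 3.06466905e-03 4.20180248e-03] [-9.18125291 -0.41391423  0.01882478] 0.17165942367941214
eye [0.67567169 0.03492496 0.04654156] tilt 0.48141452037177435
```

View pics/ov16.png

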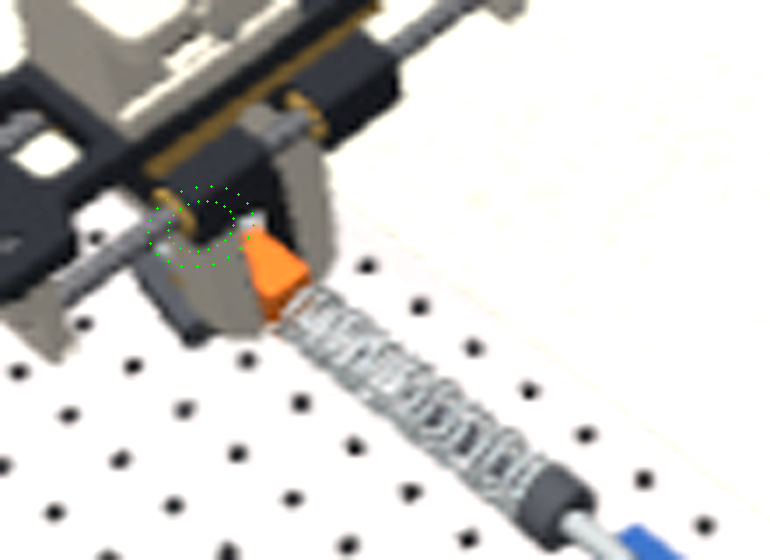

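Emit:
{"method": "move_arm", "body": {"rows": [[[0, 0, 0], [-0.05, 0, 0], 1], [[0, 0, 0], [-0.05, 0, 0], 1], [[0, 0, 0], [0, 0, 0], 1], [[0, 0, 0], [0, 0, 0], 1], [[0, 0, 0], [0, 0, 0], 1]]}}

```text
clock: 14.93
eef_pos: [0.646, 0.0347, 0.04]
ee_rot: [0.0, 1.0, 0.003, 0.008]
wrist_force: [-6.3, -0.8, -4.1]
gripper_width: 0.17
```

The TCP stopped at x=0.646 while commanded further back, and the pull on the wrist is dropping, so the post is holding the eye. Unload a bit more, then release.

Emit:
{"method": "move_arm", "body": {"rows": [[[0, 0, 0], [-0.04, 0, 0], 1], [[0, 0, 0], [-0.04, 0, 0], 1], [[0, 0, 0], [0, 0, 0], 1], [[0, 0, 0], [0, 0, 0], 0.6], [[0, 0, 0], [0, 0, 0], 0.4], [[0, 0, 0], [0, 0, 0], 0.2], [[0, 0, 0], [0, 0, 0], 0.1], [[0, 0, 0], [0, 0, 0], 0.1], [[0, 0, 0], [0, 0, 0], 0.1]]}}

```text
clock: 15.68
eef_pos: [0.6448, 0.035, 0.0409]
ee_rot: [-0.0, 1.0, 0.003, 0.01]
wrist_force: [-0.7, 0.1, 0.2]
gripper_width: 0.442
```

```bash
python3 ov.py 17
```

```text
15.6833 [0.64481076 0.03504141 0.04086468] [-9.23288218e-05  9.99949532e-01  2.94124728e-03  9.60590197e-03] [-0.67160485  0.11133635  0.18207289] 0.4418896876463206
eye [0.67427031 0.03521378 0.04843204] tilt 1.1007985690451756
```

View pics/ov17.png

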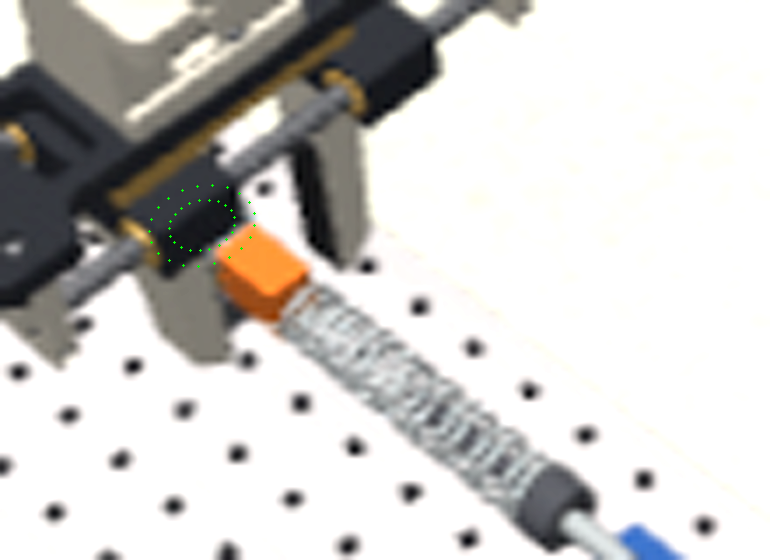

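The spring stayed stretched after release. Retreat straight up, then back out of the views.

Emit:
{"method": "move_arm", "body": {"rows": [[[0, 0, 0], [0, 0, 0.2], 0.1], [[0, 0, 0], [0, 0, 0.5], 0.1], [[0, 0, 0], [0, 0, 0.8], 0.1], [[0, 0, 0], [0, 0, 0.9], 0.1], [[0, 0, 0], [0, 0, 0.9], 0.1], [[0, 0, 0], [0, -0.7, 0.5], 0.1], [[0, 0, 0], [0, -0.9, 0], 0.1], [[0, 0, 0], [0, -0.9, 0], 0.1], [[0, 0, 0], [0, -0.9, 0], 0.1], [[0, 0, 0], [0, -0.9, 0], 0.1], [[0, 0, 0], [0, -0.9, 0], 0.1], [[0, 0, 0], [0, -0.5, 0], 0.1]]}}

```text
clock: 16.73
eef_pos: [0.6436, -0.1411, 0.1551]
ee_rot: [0.002, 1.0, 0.001, 0.009]
wrist_force: [-0.2, -1.0, 0.9]
gripper_width: 0.45
```

Run:
```python
from h import *
o=arm.get_obs();print(o['clock'],o['eef_pos'],o['wrist_force'])
s=arm.capture("side");t=arm.capture("top");np.save("pics/s18.npy",s);np.save("pics/t18.npy",t)
crop(s,180,190,150,140,5,"cs18");crop(t,180,135,112,110,6,"ct18")
```

```text
16.7333 [ 0.64362315 -0.14106577  0.15505194] [-0.21065112 -1.02443023  0.92002023]
```

View pics/cs18.png

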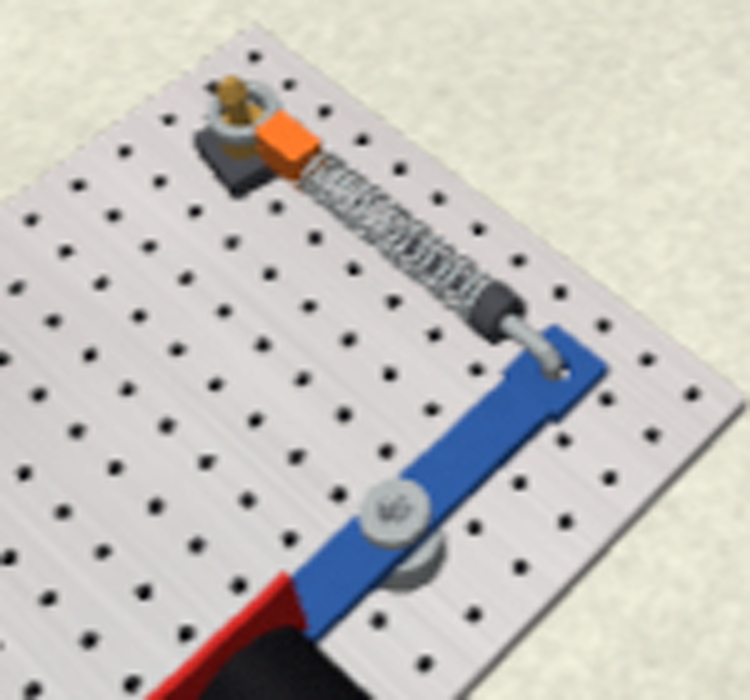

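View pics/ct18.png

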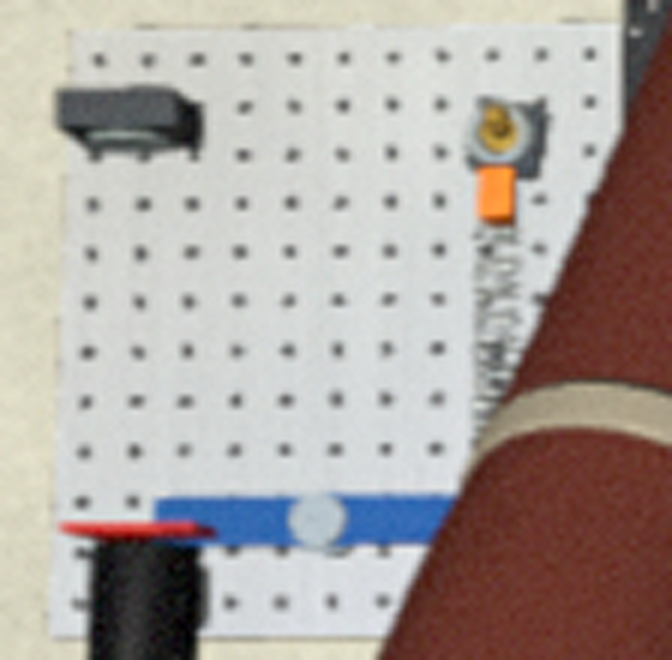

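Emit:
{"method": "move_arm", "body": {"rows": [[[0, 0, 0], [0, -0.9, 0], 0.1], [[0, 0, 0], [0, -0.9, 0], 0.1], [[0, 0, 0], [0, -0.9, 0], 0.1], [[0, 0, 0], [0, -0.9, 0], 0.1], [[0, 0, 0], [0, 0, 0], 0.1], [[0, 0, 0], [0, 0, 0], 0.1], [[0, 0, 0], [0, 0, 0], 0.1]]}}

```text
clock: 17.42
eef_pos: [0.6451, -0.2405, 0.1543]
ee_rot: [-0.002, 1.0, 0.005, 0.009]
wrist_force: [0.1, 0.0, 1.0]
gripper_width: 0.45
```

Run:
```python
from h import *
s=arm.capture("side");t=arm.capture("top")
crop(s,200,195,110,85,7,"cs19");crop(t,235,140,60,90,6.5,"ct19")
cv2.imwrite("pics/s19.png",s[:,:,::-1])
```

```text
(no output)
```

View pics/cs19.png

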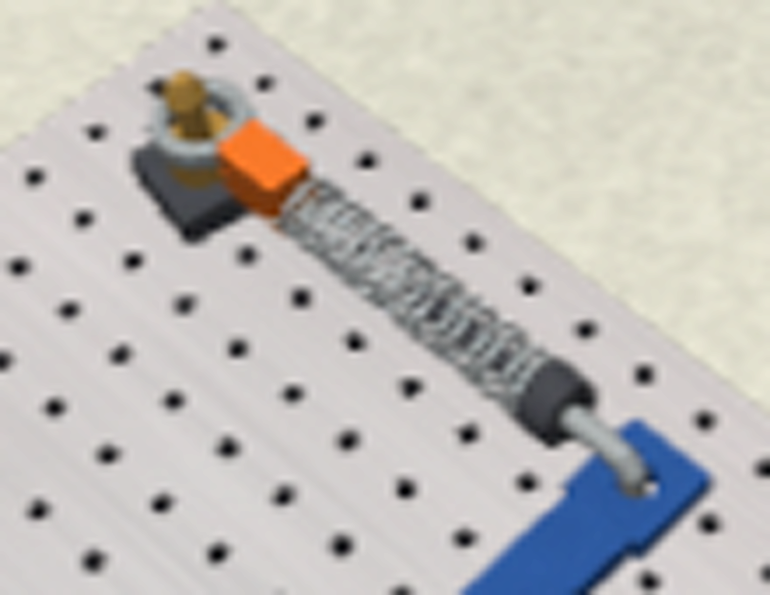

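View pics/ct19.png

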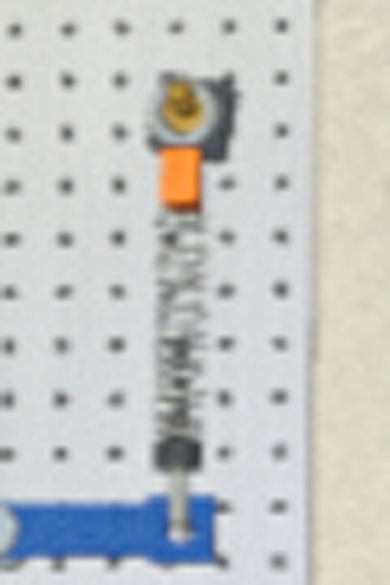

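View pics/s19.png

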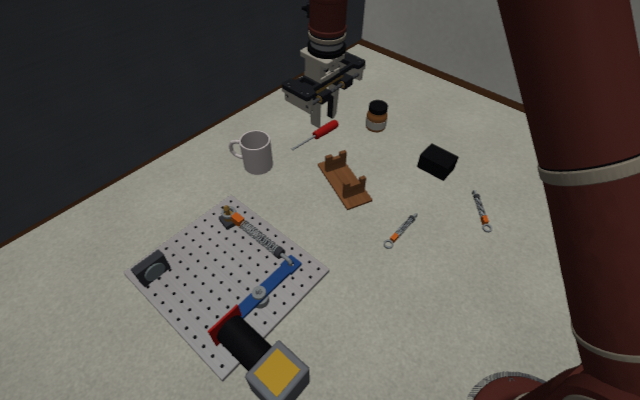

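Run:
```python
from h import *
np.set_printoptions(precision=4,suppress=True)
f=lambda x,y,s,ox,oy:((x+.5)/s-.5+ox,(y+.5)/s-.5+oy)
S=lambda x,y:f(x,y,7,200,195)
T=lambda x,y:f(x,y,6.5,235,140)
print("corner",tri(S(634,472),T(180,527)))
print("hole(back edge visible)",onz("side",*S(652,487),.042))
print("arm end",[onz("top",*T(*c),.042)[:2] for c in((214,496),(216,557))])
print("eye",tri(S(200,118),T(183,112)),onz("side",*S(200,118),.05)[:2],onz("top",*T(183,112),.05)[:2])
print("plug",tri(S(556,398),T(179,452)))
```

```text
corner (array([0.4893, 0.0336, 0.0466]), np.float64(0.0006576543321454747))
hole(back edge visible) [0.4839 0.0318 0.042 ]
arm end [array([0.5037, 0.0198]), array([0.4767, 0.0183])]
eye (array([0.6755, 0.0354, 0.0525]), np.float64(0.000854015223236341)) [0.677  0.0341] [0.6765 0.0361]
plug (array([0.5213, 0.0335, 0.0517]), np.float64(0.0022411795656000688))
```

All checks pass, so I'm handing in.

```bash
python3 -c "
from station import arm
print(arm.close_job())"
```

```text
the job is handed in; nothing more can be done
None
```

The return spring is refitted and the job is handed in at about 17.5 s of the allowed 61 s; no verdict was reported. I dropped the hook into the shutter arm's hole, re-gripped the orange block and stretched the spring. I then lowered the eye over the post head, released and backed off.

Checks after release, from both cameras:

| Check | Measured | Expected |
|---|---|---|
| Hook corner height | 46.6 mm | 46 mm when fully hooked |
| Eye centre to post axis | about 4.5 mm | under 10 mm |
| Eye height | about 48–50 mm | at most 55 mm |
| Stretch | about 26 mm | over 7 mm |

- **Shutter:** the red blade lies over the end of the beam tube. I judged it shut from the picture and from the spring's pull (roughly 9 N), not from a measured angle.
- **Other objects:** the mug, jar, black box and screwdriver look unmoved in the last picture. The gripper is well clear of everything.
- **Disagreements:** the two views differ by 1–2 mm, within the calibration. My first post estimate (x 0.675–0.678) was off; measuring the shoulder again gave 0.680, and the eye went on there without contact.

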